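# Set out a weighing place for the balm lesson

### The job

Set out this place for weighing: take the top cup off the nested stack, twisting it loose by at least an eighth of a turn before its foot is out of the lower cup, and stand it on the middle of the scale's steel plate, leaving the lower cup where it stands. On the long wooden board, stand the small dark bottle in the middle of the round cork mat and the tall metal bottle in the middle of the square cork mat, and put the squat green-lidded jar midway between the two mats, on the centre of the board. Keep everything upright all the time and let go of it all.

Things in the scene. Friction and masses are not known exactly. Their poses are not given: they have to be found in the camera images.
- cup_top: White plastic cup nested in a like cup. 76 mm high: cone up to 48 mm (31 mm wide at the foot, 50 at its top), then a shoulder and a straight grip band 60 mm wide up to the rim. Flat thumb tab at the rim, 18 mm wide, to 44 mm from the axis, on the cup's +x side. 50 g. Origin: centre of the underside, z up. Nested, its band is 76 to 104 mm above the table. Not locked: turns freely, 2 mm play.
- cup_low: Lower cup, same shape, 150 g, loose; stays where it stands. Origin: centre of the underside; tab on its +x side, facing away from the top cup's tab, so fingers closing along the cups' y clear both. The top cup's shoulder rests on its rim, feet 28 mm apart. Its band is as wide as the top cup's: fingertips must stay above 76 mm or they grip both. Starts at one of four places near the robot.
- amber: Small dark amber glass bottle, round, 45 mm across the body up to about 70 mm, then a shoulder and a black cap 25 mm across; 104 mm high, about 190 g. Origin: centre of the underside, z up. Starts standing at one of the four start places.
- metal_bottle: Tall aluminium bottle, round, 66 mm across, 158 mm high, about 420 g, with a pale screw cap 36 mm across that takes up the top 20 mm (firmly on; the bottle can be lifted by it). Origin: centre of the underside, z up. Starts standing at one of the four start places.
- jar: Squat round glass jar with a green screw lid, filled with dried petals, 60 mm across, 78 mm high, about 300 g; glass body straight from 5 to 60 mm, lid 52 mm across above 63 mm, fixed on. Origin: centre of the underside, z up. Starts standing at one of the four start places.
- board: Dark wooden board, fixed, 100 mm (its x) by 300 mm (its y), 12 mm thick, lying on the table. Origin: centre of its underside, z up; the board's top is at z = 12 mm. A cork mat lies 100 mm from its centre at each end; the 120 mm of wood between is bare. The board and the scale may change sides.
- mat_round: Round cork mat, fixed, 80 mm across, 3 mm thick, on one end of the board. Origin: centre of its underside; its top is 15 mm above the table.
- mat_square: Square cork mat, fixed, 80 by 80 mm, 3 mm thick, on the other end of the board. Origin: centre of its underside; its top is 15 mm above the table.
- plate (a point): Centre of the steel plate of the pocket scale, on its surface, 19 mm above the table; z up. The black scale is fixed and measures 106 mm (x) by 127 mm (y); the steel plate is 98 mm (x) by 94 mm (y), the strip with display and buttons lies on the +y side.

How it is judged:
By the outcome, as a careful person would: the job done as asked, in the order asked, and still so for the second after the job is handed in, with the robot touching nothing.
It also fails if it takes over 120 s, if anything falls off the work surface, if the arm or the gripper's body presses on something with over 40 N, if the wrist force passes 120 N, or if a joint passes its speed limit or range.

### The arm

A 6-joint arm with a two-finger parallel gripper is mounted at the origin on the work surface; the furniture and walls round the work are solid. World frame = base frame: x ahead of the robot, y to its left, z up, the work surface at z = 0. Lengths are in m, angles in rad, forces in N, time in s.
With the tool pointing down it reaches from about 0.35 to 0.975 m from the base axis. Payload 4.9 kg.
Tool frame: the origin (TCP) lies between the finger pads; the fingertips stand 17 mm ahead of it and the grasp point (between the pads) lies 2 mm behind it (manip.finger_overhang is the distance from the TCP to the fingertips, in m); z points along the fingers, y is the line along which they close (so a half turn about z gives the same grasp; the last joint's range is limited). The gripper opens to 85 mm and grips with 20 to 120 N. Pads are 22 mm wide; open, the fingers measure 114 mm over their backs; the gripper's body (76 mm by 85 mm) begins 54 mm behind the grasp point. The pads swing forward as they close: fully open they stand 13 mm farther back than shut.
Start: joints at [-1.458, 0.053, 1.613, -0, 1.476, -0.119], TCP at [0.144, -0.608, 0.248] pointing down, gripper open.
Joint ranges: [-3.01, 3.01], [-1.01, 2.22], [0.06, 2.58], [-1.02, 4.17], [0.09, 2.62], [-3.14, 3.14]. Speed limits (rad/s): [2.57, 2.57, 3.14, 3.14, 3.14, 3.14].

### API

Orientations are given as [roll, pitch, yaw] about the fixed x, y, z axes, in that order (R = Rz(yaw) Ry(pitch) Rx(roll)).
In Python, from plant import get_obs, eyes, finish_job, finder, manip gives the robot as it stands. The module is installed in compiled form; this text tells all that it offers.
- The arm moves only by the tool arm_command, never from a script. Its argument "deltas" is a list of rows, each a list of 5 numbers: the opening, from 0 (shut) to 1 (fully open), then the shift along the tool's x, y, z in fractions of the full range, 1 being 0.6 m, then the turn about the tool's z in normalised numbers (1 is 2 pi rad). In form: [[hand, x, y, z, yaw], ...]. A call has 1 to 10 rows; each row is the pose to reach, as a shift and turn from the pose commanded when the call began, along the tool's axes at that moment; what a row does not reach only later rows make up. A row lasts 1/12 s, in which the tool goes at most 41.7 mm and 7.16 degrees, less where a joint would pass 70% of its speed; a pose out of reach is approached as far as the arm can. A shift or turn number past 1, either way, is cut back to 1. A call with a gripper value outside its range is refused whole. The fingers move at their own pace and stop on an object; "grip_force" is the grip in N (left out, the last holds). Time passes only in rows, so rows that repeat a pose let the fingers close. It gives the time, the measured TCP pose, the force, the opening and the grip force at its end, in the units of the state.
- get_obs(): the state, without advancing time (a new reading comes with each control period).
- eyes.capture(name): name is "side" or "top"; returns a dict with "color" (400x640x3 uint8, red, green, blue), "z_map" (400x640 float32, m along the optical axis (not along the pixel's ray), 0 where there is no reading), "fx", "fy", "cx", "cy" (pixels), "distortion" ([k1, k2, p1, p2, k3] as OpenCV has them; the pictures are not rectified), "xyz" and "attitude" of the camera in the world. Camera axes: x right, y down, z forward; pixel columns grow to the right and rows downward; lengths in m; the calibration is good to about 2 mm. A picture is of the moment at which its call begins.
- finish_job(): hands the job in; it is judged then, once.
Trained networks look in a picture, given as the dict that the camera call returned (one of the last four; its "shot" number tells which), for a name from the list of things; names that differ only in an ending like _2 or _b are one class to them, and where a whole thing is asked for, a point or a joint stands for the part that bears it (a point fixed in the world has none). Each returns a list of dicts, best first, with "score" (0 to 1); they miss things now and then, are a little off and sometimes report something else, mostly with a low value. They report only what shows in the picture. A call takes as long as a camera call.
- finder.find_in(name, picture): "location" ([x, y, z] in m, in the coordinates of the camera as it stood for that picture, good to about 4 mm: the middle of the surface that is visible of it).
- finder.mark_of(name, picture): "location" ([x, y, z] in m, in the coordinates of the camera as it stood for that picture, good to about 4 mm: a listed point, or the origin of a listed thing).
The state is a dict: "clock": time; "joint_positions": joint angles; "qvel": joint speeds; "effort": joint torques, N m; "tcp_pos": TCP position; "tcp_rot": TCP orientation; "contact_force": force on the tool from outside, world axes, zero at the start; "moment": the same for the moment, N m; "gripper_width": opening from 0.0 (shut) to 1.0 (fully open); "grasp_force": force on a finger pad.
Only numpy, scipy, OpenCV 4.12 (cv2) and the standard library are available. Lean on these libraries where they do the work, as an engineer would, in place of code of your own. Each camera call takes 0.05 s, during which the arm holds its last target. There are 200 camera calls.

## Working session

There is one attempt and no reset: what is moved stays moved. The work goes in short steps, Python scripts to look and compute and a tool call to move; the robot and the scene stay as the last step left them, time stands still between calls to the robot, and variables do not carry over. Pictures are saved under pics/ and viewed, at most 14 in all, crops included, and the job is handed in when it is done.

Besides the shell and the picture viewer there is one more tool, called after ">>>" by a JSON object that holds its "op" and its "data". arm_command: Moves the arm, as the interface text tells. Its arguments: {"type":"object","properties":{"deltas":{"type":"array"},"grip_force":{"type":"number"}},"required":["deltas"]}

```bash
mkdir -p pics
cat > h.py <<'E'
import numpy as np, cv2
from scipy.spatial.transform import Rotation as R
from plant import get_obs, eyes, finish_job, finder, manip
def rot(a):
    a=np.array(a,float)
    return a if a.shape==(3,3) else R.from_euler('xyz',a).as_matrix()
def world(p,c): return rot(c['attitude'])@np.array(p)+np.array(c['xyz'])
def save(c,n,box=None,s=1):
    im=c['color'][...,::-1]
    if box: im=im[box[1]:box[3],box[0]:box[2]]
    cv2.imwrite('pics/'+n,cv2.resize(im,None,fx=s,fy=s))
def ray(u,v,c):
    K=np.array([[c['fx'],0,c['cx']],[0,c['fy'],c['cy']],[0,0,1]])
    q=cv2.undistortPoints(np.array([[[u,v]]],float),K,np.array(c['distortion'],float))[0,0]
    return np.array([q[0],q[1],1])
def cloud(c):
    K=np.array([[c['fx'],0,c['cx']],[0,c['fy'],c['cy']],[0,0,1]])
    u,v=np.meshgrid(np.arange(640),np.arange(400))
    q=cv2.undistortPoints(np.stack([u,v],-1).reshape(-1,1,2).astype(float),K,np.array(c['distortion'],float)).reshape(400,640,2)
    z=c['z_map']; P=np.dstack([q[...,0]*z,q[...,1]*z,z])@rot(c['attitude']).T+np.array(c['xyz'])
    P[z==0]=np.nan
    return P
E
python3 - <<'E'
from h import *
print(get_obs(), manip.finger_overhang)
for n in ['side','top']:
    c=eyes.capture(n); save(c,n+'0.png'); print(n,c['xyz'],c['attitude'],c['fx'])
    for t in ['cup_top','cup_low','amber','metal_bottle','jar','board','mat_round','mat_square','plate']:
        for f in (finder.mark_of,finder.find_in):
            try:
                for d in f(t,c)[:2]: print(t,f.__name__,round(d['score'],2),world(d['location'],c).round(4))
            except Exception as e: print(t,f.__name__,e)
E
```

```text
{'clock': 0.0, 'joint_positions': array([-1.45800040e+00,  5.33758923e-02,  1.61428061e+00,  4.30444135e-06,
        1.47598640e+00, -1.19012022e-01]), 'qvel': array([ 0.00106205, -0.0011945 , -0.00227023,  0.00139663, -0.00016624,
       -0.00174283]), 'effort': array([-3.02397702e-04, -3.93683589e+01, -3.70174277e+01, -1.34553461e-04,
        7.19213524e-03,  1.00523238e-05]), 'tcp_pos': array([ 0.1435145 , -0.60770493,  0.24705917]), 'tcp_rot': array([-3.13955742e+00, -2.47682376e-04,  2.31807286e-01]), 'contact_force': array([ 0.38890756, -0.60606897,  0.18554158]), 'moment': array([-0.05626986,  0.01720506, -0.00043381]), 'grasp_force': 0.0, 'gripper_width': 0.9973420884309636} 0.017
side [ 0.35970599 -0.78472804  0.61440897] [-2.17688327e+00 -1.58314724e-03 -1.97542715e-01] 458.9379876044332
cup_top call 0.9 [0.4225 0.107  0.0263]
cup_top call 0.57 [0.4239 0.1031 0.0908]
cup_low call 0.62 [0.4222 0.1127 0.0039]
cup_low call 0.89 [0.4226 0.0906 0.0587]
cup_low call 0.65 [ 0.5816 -0.0604  0.0156]
amber call 0.9 [ 0.4178 -0.0764  0.0028]
amber call 0.36 [0.4217 0.1086 0.0023]
ambe
[... 907 characters left out ...]
82]
cup_low call 0.48 [0.4554 0.1117 0.0749]
amber call 0.49 [ 0.4208 -0.0692  0.0012]
amber call 0.79 [ 0.423  -0.0711  0.0738]
metal_bottle call 0.93 [ 0.4134 -0.284  -0.0015]
metal_bottle call 0.86 [ 0.4155 -0.2671  0.1175]
jar call 0.81 [4.231e-01 2.637e-01 3.000e-04]
jar call 0.93 [0.4224 0.2558 0.0802]
board call 0.71 [ 0.5755 -0.1605  0.0099]
mat_round call 0.68 [ 0.5705 -0.2614  0.0121]
mat_round call 0.39 [ 0.5769 -0.1579  0.0012]
mat_round call 0.84 [ 0.5712 -0.2588  0.0143]
mat_square call 0.96 [ 0.5868 -0.0621  0.0125]
mat_square call 0.83 [ 0.581  -0.0601  0.0139]
plate call 0.84 [0.579  0.149  0.0189]
plate call 0.98 [0.5736 0.1631 0.0163]
plate call 0.43 [0.4561 0.1091 0.0779]
```

View pics/top0.png

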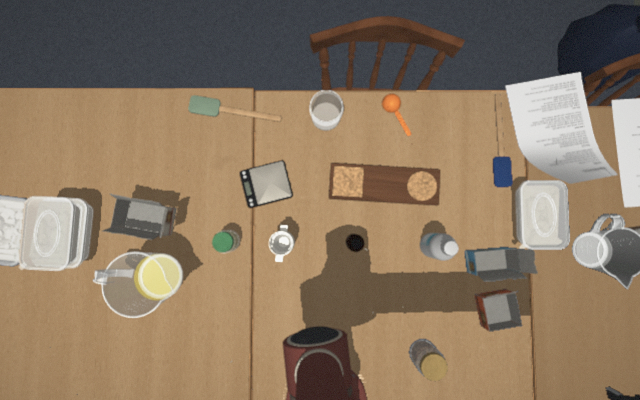

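View pics/side0.png

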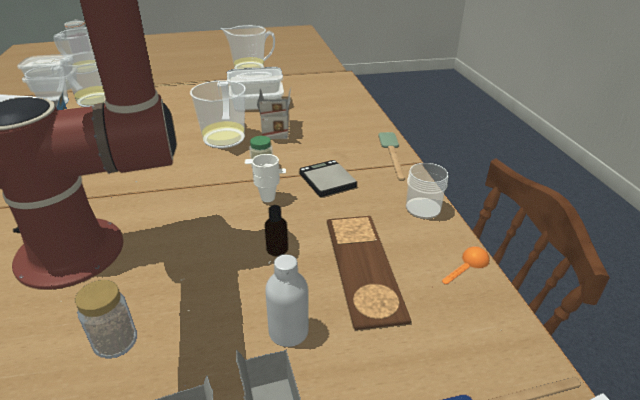

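Top picture: cup stack at (281,240), amber (355,243), metal bottle (438,246), jar (223,242), board at (385,184) with the square mat left (348,181) and round mat right (422,185), scale at (266,184) with its strip to the left (+y). The side view agrees. Next I refine the positions with the depth maps.

```bash
cat > meas.py <<'E'
from h import *
from scipy.optimize import least_squares
def fitR(P,r,c0):
    s=least_squares(lambda c: np.hypot(P[:,0]-c[0],P[:,1]-c[1])-r,c0,loss='soft_l1',f_scale=.002)
    return s.x.round(4),len(P),np.sqrt(np.mean(np.clip(s.fun**2,0,1e-3))).round(4)
def roi(C,c,rad,z0,z1):
    P=C.reshape(-1,3); P=P[~np.isnan(P[:,0])]
    return P[(np.hypot(P[:,0]-c[0],P[:,1]-c[1])<rad)&(P[:,2]>z0)&(P[:,2]<z1)]
def topc(P):
    (x,y),r=cv2.minEnclosingCircle((P[:,:2]*1000).astype(np.float32)); return P.mean(0).round(4),np.round([x/1e3,y/1e3,r/1e3],4)
E
python3 - <<'E'
from meas import *
top=eyes.capture('top'); side=eyes.capture('side')
T,S=cloud(top),cloud(side)
objs=dict(amber=((.42,-.072),.0225,.015,.065,.104),metal=((.415,-.284),.033,.02,.11,.158),jar=((.423,.264),.03,.012,.055,.078),cup=((.424,.113),.03,.08,.100,.104))
for n,(c,r,z0,z1,h) in objs.items():
    for k,C in (('top',T),('side',S)):
        P=roi(C,c,.05,z0,z1)
        if len(P)>8: print(n,k,'band',fitR(P,r,c))
        P=roi(C,c,.05,h-.008,h+.02)
        if len(P)>3: print(n,k,'top',topc(P), 'zmax',np.percentile(P[:,2],[50,95]).round(4))
for k,C in (('top',T),('side',S)):
    for nm,c,half,zr in (('board',(.575,-.158),(.09,.19),(.007,.03)),('scale',(.577,.15),(.09,.09),(.010,.035))):
        P=C.reshape(-1,3); m=(abs(P[:,0]-c[0])<half[0])&(abs(P[:,1]-c[1])<half[1])&(P[:,2]>zr[0])&(P[:,2]<zr[1])
        P=P[m]; b=cv2.minAreaRect((P[:,:2]*1000).astype(np.float32)); print(k,nm,np.round(b[0],1),np.round(b[1],1),round(b[2],2),np.percentile(P[:,2],[10,50,90]).round(4))
        tb=C.reshape(-1,3); m=(abs(tb[:,0]-c[0])<half[0])&(abs(tb[:,1]-c[1])<half[1])&(abs(tb[:,2])<.006); print(' table z',np.median(tb[m,2]).round(4))
# colour masks on the top
for k,c,C in (('top',top,T),('side',side,S)):
    hsv=cv2.cvtColor(c['color'],cv2.COLOR_RGB2HSV)
    for nm,q in (('round',(.571,-.258)),('square',(.582,-.06))):
        m=(hsv[...,2]>120)&(np.hypot(C[...,0]-q[0],C[...,1]-q[1])<.062)&(C[...,2]>.006)
        P=C[m]; print(k,nm,len(P),topc(P),[np.round(x,1) for x in cv2.minAreaRect((P[:,:2]*1000).astype(np.float32))],np.median(P[:,2]).round(4))
# cup tabs
for k,C in (('top',T),('side',S)):
    for z0,z1 in ((.06,.078),(.092,.112)):
        P=roi(C,(.424,.113),.055,z0,z1); d=P[:,:2]-[.424,.113]; r=np.hypot(*d.T); a=np.degrees(np.arctan2(d[:,1],d[:,0]))
        print(k,z0,'tab angles',np.sort(a[r>.036]).round(0)[:40])
save(top,'cup.png',(220,150,460,280),3.3)
print((T[...,2][235:247,276:290]*1000).round())
E
```

```text
amber top band (array([ 0.4189, -0.073 ]), 33, np.float64(0.0006))
amber top top (array([ 0.4196, -0.0729,  0.1026]), array([ 0.4191, -0.0725,  0.0123])) zmax [0.1027 0.105 ]
amber side band (array([ 0.4205, -0.0736]), 445, np.float64(0.001))
amber side top (array([ 0.4203, -0.0785,  0.1039]), array([ 0.4207, -0.0759,  0.013 ])) zmax [0.1053 0.1074]
metal top band (array([ 0.4115, -0.2841]), 315, np.float64(0.0011))
metal top top (array([ 0.4128, -0.284 ,  0.1559]), array([ 0.4123, -0.2849,  0.0181])) zmax [0.1559 0.1588]
metal side band (array([ 0.4127, -0.2845]), 1667, np.float64(0.0008))
metal side top (array([ 0.4129, -0.2893,  0.1579]), array([ 0.4127, -0.2861,  0.0179])) zmax [0.1589 0.1604]
jar top band (array([0.422 , 0.2633]), 79, np.float64(0.0004))
jar top top (array([0.4222, 0.262 , 0.0769]), array([0.4219, 0.2625, 0.0262])) zmax [0.0769 0.0797]
jar side band (array([0.4238, 0.2631]), 44, np.float64(0.0011))
jar side top (array([0.4233, 0.2553, 0.0788]), array([0.4235, 0.2595, 0.0277])) zmax [0.0799 0.0818]
cup top band (array([0.4213, 0.1108]), 59, np.float64(0.0029))
cu
[... 2013 characters left out ...]
.  32.  30.  30.  36.  46.  62.  78.  77.]
 [ 61.  52.  44.  35.  32.  30.  31.  31.  30.  31.  32.  46.  66.  79.]
 [ 55.  49.  37.  28.  30.  34.  33.  29.  33.  32.  31.  32.  46.  75.]
 [ 50.  41.  27.  33.  30.  28.  28.  30.  30.  30.  30.  29.  39.  63.]
 [ 48.  36.  32.  31.  31.  28.  29.  30.  30.  33.  34.  31.  33.  54.]
 [ 46.  37.  31.  27.  32.  32.  30.  34.  30.  32.  32.  32.  36.  53.]
 [ 48.  41.  29.  35.  30.  28.  33.  31.  30.  33.  30.  32.  30.  57.]
 [ 48.  40.  31.  32.  31.  32.  33.  32.  32.  28.  32.  29.  37.  59.]
 [ 48.  43.  36.  33.  31.  30.  32.  32.  33.  27.  31.  29.  40.  63.]
 [ 57.  48.  41.  37.  34.  30.  33.  32.  30.  29.  31.  40.  55.  74.]]
```

View pics/cup.png

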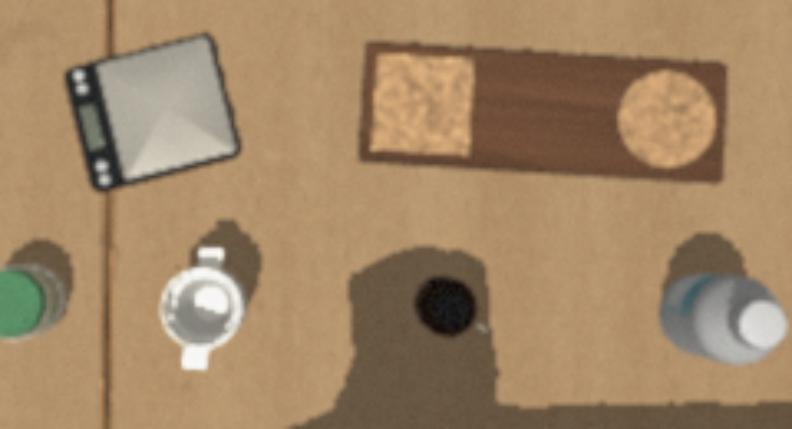

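Crop: the top cup's tab points down (toward the base), the low cup's tab up (about world ±x). The board and plate agree with the networks. Now I refine the cup centre, tab direction and plate centre.

Run:
```python
from meas import *
top=eyes.capture('top'); side=eyes.capture('side')
T,S=cloud(top),cloud(side)
c=np.array([.4215,.111])
for k,C in (('top',T),('side',S)):
    for z0,z1 in ((.08,.1),(.1,.108)):
        P=roi(C,c,.037,z0,z1); d=P[:,:2]-c; r=np.hypot(*d.T); a=np.abs(np.sin(np.arctan2(d[:,1],d[:,0])))
        P=P[(a>.5)&(r>.026)]
        s=least_squares(lambda p: np.hypot(P[:,0]-p[0],P[:,1]-p[1])-p[2],[*c,.03],loss='soft_l1',f_scale=.002)
        print(k,z0,fitR(P,.03,c),s.x.round(4))
    for z0,z1 in ((.06,.082),(.092,.11)):
        P=roi(C,c,.055,z0,z1); d=P[:,:2]-c; m=(np.hypot(*d.T)>.034)&(abs(d[:,0])>.03); d=d[m]
        if m.sum()>2: print(k,'tab',z0,m.sum(),d.mean(0).round(4),np.degrees(np.arctan2(*d.mean(0)[::-1])).round(1),P[m,2].max().round(3))
    # inner bottom of top cup
# plate from picture corners
R_=rot(top['attitude'])
pts=[]
for u,v in ((95,67),(212,35),(240,152),(120,188)):
    r=R_@ray(220+u/3.3,150+v/3.3,top); o=np.array(top['xyz']); pts.append((o+r*(.018-o[2])/r[2])[:2])
print(np.round(pts,4),np.mean(pts,0))
for k,cc,C in (('top',top,T),('side',side,S)):
    v=cc['color'].min(-1); m=(v>90)&(np.abs(C[...,0]-.578)<.08)&(np.abs(C[...,1]-.151)<.08)&(C[...,2]>.009)
    hs=cv2.cvtColor(cc['color'],cv2.COLOR_RGB2HSV)[...,1]<60
    P=C[m&hs]; print(k,'plate',len(P),[np.round(x,1) for x in cv2.minAreaRect((P[:,:2]*1000).astype(np.float32))],np.median(P,0).round(4))
```

```text
top 0.08 (array([0.4207, 0.1105]), 42, np.float64(0.0016)) [0.4207 0.1118 0.0283]
top 0.1 (array([0.4203, 0.1125]), 43, np.float64(0.0015)) [0.4203 0.1128 0.0287]
top tab 0.06 24 [ 0.0383 -0.0023] -3.5 0.08
top tab 0.092 37 [-0.0388  0.0064] 170.6 0.107
side 0.08 (array([0.422 , 0.1113]), 306, np.float64(0.0019)) [0.4219 0.1111 0.0287]
side 0.1 (array([0.4214, 0.1108]), 124, np.float64(0.0018)) [0.4215 0.1108 0.0287]
side tab 0.06 22 [ 0.039  -0.0046] -6.7 0.08
side tab 0.092 24 [-0.039   0.0045] 173.5 0.108
[[0.6119 0.2079]
 [0.6383 0.1125]
 [0.5423 0.089 ]
 [0.513  0.1864]] [0.57639744 0.14895286]
top plate 1401 [array([577.5, 160.5]), array([100.5, 115.4]), np.float64(15.1)] [0.5775 0.1535 0.0183]
side plate 887 [array([575.7, 162.3]), array([ 97.9, 122.3]), np.float64(14.2)] [0.5767 0.151  0.0221]
```

The rows are not in the units I measure in: shifts go in shares of 0.6 m and turns go in shares of 2 pi rad. I convert before sending: -0.24 rad is -0.0382.

>>> {"op": "arm_command", "data": {"deltas": [[1,0,0,0,-0.0191],[1,0,0,0,-0.0382],[1,0,0,0,-0.0382]], "grip_force": 30}}

```text
clock: 2.35
tcp_pos: [0.1436, -0.6083, 0.2483]
tcp_rot: [-3.142, -0.0, 0.474]
contact_force: [0.4, -0.4, -0.3]
gripper_width: 0.999
grasp_force: 0.0
```

```bash
cat > d.py <<'E'
import sys, numpy as np
from plant import get_obs
# usage: d.py x y z yaw ...  (chain of world goals; each printed as the delta from the current pose)
def go(a,p=None,yaw=None):
    o=get_obs(); p=o['tcp_pos'] if p is None else p; y=o['tcp_rot'][2] if yaw is None else yaw
    for g in np.reshape([float(v) for v in a],(-1,4)):
        d=g[:3]-p; c,s=np.cos(y),np.sin(y); t=(g[3]-y)
        t=(t+np.pi)%(2*np.pi)-np.pi
        print('goal',g,'delta',np.round([c*d[0]+s*d[1], s*d[0]-c*d[1], -d[2], -t],4),'rows',np.linalg.norm(d)/.0417, abs(t)/.125)
        p=g[:3]; y=g[3]
    
go(sys.argv[1:])
E
python3 d.py .44 -.40 .30 .3  .46 -.05 .28 0  .4215 .1115 .2 -.113 .4215 .1115 .095 -.113
```

```text
goal [ 0.44 -0.4   0.3   0.3 ] delta [ 0.3588 -0.0501 -0.0517  0.1737] rows 8.775253677308884 1.389623430760249
goal [ 0.46 -0.05  0.28  0.  ] delta [ 0.1225 -0.3285  0.02    0.3   ] rows 8.420647417783902 2.3999999999999986
goal [ 0.4215  0.1115  0.2    -0.113 ] delta [-0.0385 -0.1615  0.08    0.113 ] rows 4.419534798911953 0.9039999999999999
goal [ 0.4215  0.1115  0.095  -0.113 ] delta [ 0.    -0.     0.105 -0.   ] rows 2.5179856115107917 0.0
```

Scaled: 0.359 m is 0.5983, -0.05 m is -0.0833, 0.08 rad is 0.0127.

>>> {"op": "arm_command", "data": {"deltas": [[1,0,0,-0.0833,0.0127],[1,0.5983,-0.0833,-0.0867,0.0277],[1,0.5983,-0.0833,-0.0867,0.0277],[1,0.5983,-0.0833,-0.0867,0.0277],[1,0.5983,-0.0833,-0.0867,0.0277],[1,0.5983,-0.0833,-0.0867,0.0277],[1,0.5983,-0.0833,-0.0867,0.0277],[1,0.5983,-0.0833,-0.0867,0.0277],[1,0.5983,-0.0833,-0.0867,0.0277],[1,0.5983,-0.0833,-0.0867,0.0277]]}}

```text
clock: 3.18
tcp_pos: [0.443, -0.3982, 0.3007]
tcp_rot: [3.141, -0.001, 0.296]
contact_force: [-0.0, -0.1, -0.5]
gripper_width: 0.997
grasp_force: 0.0
```

Scaled: -0.328 m is -0.5467, 0.122 m is 0.2033, 0.3 rad is 0.0477.

>>> {"op": "arm_command", "data": {"deltas": [[1,0.2033,-0.5467,0.0333,0.0477],[1,0.2033,-0.5467,0.0333,0.0477],[1,0.2033,-0.5467,0.0333,0.0477],[1,0.2033,-0.5467,0.0333,0.0477],[1,0.2033,-0.5467,0.0333,0.0477],[1,0.2033,-0.5467,0.0333,0.0477],[1,0.2033,-0.5467,0.0333,0.0477],[1,0.2033,-0.5467,0.0333,0.0477],[1,0.2033,-0.5467,0.0333,0.0477],[1,0.2033,-0.5467,0.0333,0.0477]]}}

```text
clock: 4.02
tcp_pos: [0.4608, -0.0479, 0.2802]
tcp_rot: [-3.141, -0.0, 0.0]
contact_force: [-0.4, -0.2, -0.2]
gripper_width: 1.001
grasp_force: 0.0
```

```bash
python3 d.py .4215 .1115 .2 -.113 .4215 .1115 .095 -.113
```

```text
goal [ 0.4215  0.1115  0.2    -0.113 ] delta [-0.0393 -0.1594  0.0802  0.1131] rows 4.381899237238815 0.9046089725859652
goal [ 0.4215  0.1115  0.095  -0.113 ] delta [ 0.    -0.     0.105 -0.   ] rows 2.5179856115107917 0.0
```

Scaled: -0.16 m is -0.2667, 0.08 m is 0.1333, 0.113 rad is 0.018.

>>> {"op": "arm_command", "data": {"deltas": [[1,-0.065,-0.2667,0.1333,0.018],[1,-0.065,-0.2667,0.1333,0.018],[1,-0.065,-0.2667,0.1333,0.018],[1,-0.065,-0.2667,0.1333,0.018],[1,-0.065,-0.2667,0.1333,0.018],[1,-0.065,-0.2667,0.1333,0.018],[1,-0.065,-0.2667,0.1333,0.018]]}}

```text
clock: 4.6
tcp_pos: [0.4223, 0.1086, 0.2001]
tcp_rot: [3.141, 0.0, -0.116]
contact_force: [-0.2, -1.3, 0.9]
gripper_width: 1.002
grasp_force: 0.0
```

```bash
python3 d.py .4215 .1115 .095 -.113
python3 - <<'E'
from h import *
c=eyes.capture('side'); save(c,'s1.png',(150,60,450,285),2.6)
E
```

```text
goal [ 0.4215  0.1115  0.095  -0.113 ] delta [-0.0011 -0.0028  0.1051 -0.0025] rows 2.520327688749741 0.02021483927679668
```

View pics/s1.png

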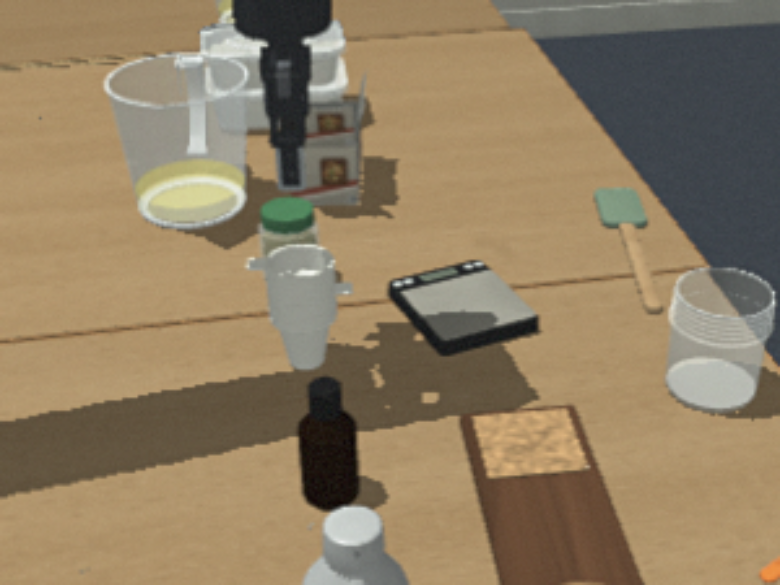

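Crop: the open gripper is above the stack; the cup's rim tabs are at (255,265) and (345,290), clear of the fingers' line.

Scaled: 0.065 m is 0.1083, 0.035 m is 0.0583.

>>> {"op": "arm_command", "data": {"deltas": [[1,0,0,0.0583,0],[1,0,0,0.1083,0],[1,0,0,0.1083,0],[1,0,0,0.1083,0],[1,0,0,0.1083,0]]}}

```text
clock: 5.07
tcp_pos: [0.4239, 0.1081, 0.1375]
tcp_rot: [-3.141, -0.003, -0.117]
contact_force: [0.1, -0.2, 0.6]
gripper_width: 0.994
grasp_force: 0.0
```

```bash
python3 d.py .4215 .1115 .095 -.113;python3 - <<'E'
from h import *
for i in range(4):
    c=eyes.capture('side'); print(get_obs()['tcp_pos'].round(4))
E
```

```text
goal [ 0.4215  0.1115  0.095  -0.113 ] delta [-0.0028 -0.0031  0.0425 -0.0042] rows 1.0235476422021188 0.033965124706128336
[0.4243 0.1083 0.138 ]
[0.4243 0.1085 0.1381]
[0.4241 0.1087 0.1379]
[0.4238 0.1088 0.1375]
```

Scaled: 0.0425 m is 0.0708, -0.003 m is -0.005.

>>> {"op": "arm_command", "data": {"deltas": [[1,-0.0047,-0.005,0.0167,0],[1,-0.0047,-0.005,0.0417,0],[1,-0.0047,-0.005,0.0708,0],[1,-0.0047,-0.005,0.0708,0],[1,-0.0047,-0.005,0.0708,0],[1,-0.0047,-0.005,0.0708,0]]}}

```text
clock: 5.77
tcp_pos: [0.4202, 0.1124, 0.0934]
tcp_rot: [-3.141, -0.001, -0.115]
contact_force: [0.1, -0.4, 0.6]
gripper_width: 0.999
grasp_force: 0.0
```

```bash
python3 d.py .4215 .1115 .095 -.113;python3 - <<'E'
from h import *
c=eyes.capture('side'); save(c,'s2.png',(200,100,340,220),5)
E
```

```text
goal [ 0.4215  0.1115  0.095  -0.113 ] delta [ 0.0014  0.0007 -0.0016 -0.002 ] rows 0.05327098710548558 0.01611933225435891
```

View pics/s2.png

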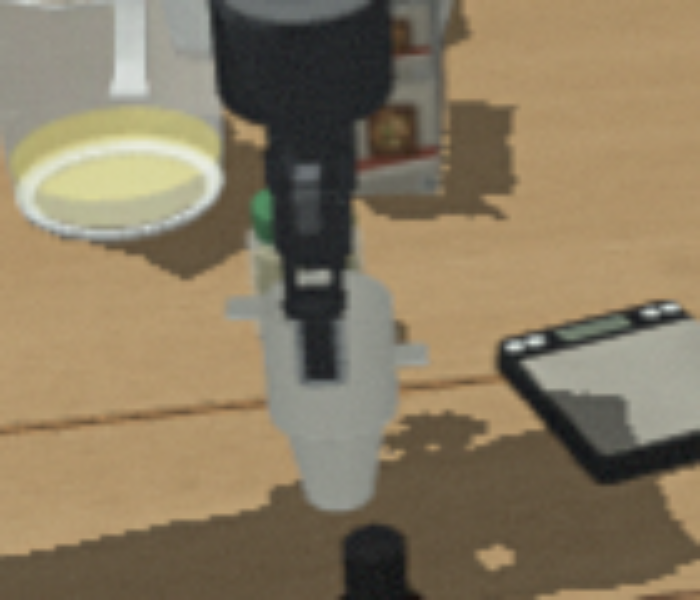

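Crop: the near finger's tip at (322,380) lies in front of the band, well above the low cup's cone. Checking tip height by depth before closing.

Run:
```python
from h import *
c=eyes.capture('side'); C=cloud(c)
for v in range(164,182,1): print(v,C[v,261:268:3].round(3).tolist(), c['color'][v,264])
```

```text
164 [[0.409, 0.058, 0.128], [0.415, 0.061, 0.126], [0.422, 0.064, 0.123]] [38 40 43]
165 [[0.409, 0.056, 0.127], [0.415, 0.065, 0.121], [0.422, 0.06, 0.123]] [45 46 49]
166 [[0.409, 0.059, 0.123], [0.415, 0.058, 0.123], [0.421, 0.057, 0.123]] [41 41 42]
167 [[0.408, 0.058, 0.121], [0.415, 0.059, 0.12], [0.421, 0.055, 0.121]] [33 34 35]
168 [[0.408, 0.057, 0.119], [0.415, 0.058, 0.118], [0.421, 0.054, 0.119]] [37 38 39]
169 [[0.408, 0.059, 0.116], [0.415, 0.06, 0.114], [0.421, 0.057, 0.115]] [37 38 40]
170 [[0.408, 0.056, 0.115], [0.414, 0.059, 0.112], [0.421, 0.06, 0.111]] [37 38 42]
171 [[0.408, 0.059, 0.111], [0.414, 0.058, 0.11], [0.42, 0.057, 0.11]] [33 36 38]
172 [[0.408, 0.057, 0.109], [0.414, 0.061, 0.106], [0.42, 0.055, 0.109]] [35 36 39]
173 [[0.407, 0.054, 0.109], [0.414, 0.057, 0.106], [0.42, 0.061, 0.103]] [32 35 36]
174 [[0.407, 0.054, 0.106], [0.414, 0.057, 0.104], [0.42, 0.055, 0.104]] [30 33 34]
175 [[0.408, 0.067, 0.096], [0.414, 0.059, 0.1], [0.42, 0.06, 0.098]] [54 56 57]
176 [[0.407, 0.064, 0.095], [0.414, 0.063, 0.095], [0.42, 0.061, 0.095]] [109 115 114]
177 [[0.408, 0.087, 0.079], [0.415, 0.085, 0.079], [0.421, 0.085, 0.078]] [138 141 134]
178 [[0.408, 0.091, 0.074], [0.415, 0.086, 0.076], [0.421, 0.083, 0.077]] [154 154 146]
179 [[0.408, 0.087, 0.073], [0.414, 0.084, 0.074], [0.421, 0.085, 0.073]] [149 150 143]
180 [[0.408, 0.087, 0.07], [0.414, 0.083, 0.072], [0.421, 0.084, 0.071]] [149 151 142]
181 [[0.408, 0.085, 0.069], [0.414, 0.084, 0.069], [0.421, 0.082, 0.069]] [149 151 143]
```

Scaled: 0.001 m is 0.0017, 0.0005 m is 0.0008.

>>> {"op": "arm_command", "data": {"deltas": [[0.8,0.0017,0.0008,0,0],[0.7,0.0017,0.0008,0,0],[0.5,0.0017,0.0008,0,0],[0.4,0.0017,0.0008,0,0],[0.4,0.0017,0.0008,0,0],[0.4,0.0017,0.0008,0,0]], "grip_force": 25}}

```text
clock: 6.37
tcp_pos: [0.4219, 0.1116, 0.094]
tcp_rot: [-3.141, -0.002, -0.115]
contact_force: [-0.2, -0.0, 6.7]
gripper_width: 0.704
grasp_force: 27.4
```

Scaled: -0.008 m is -0.0133, -0.002 m is -0.0033, -0.84 rad is -0.1337.

>>> {"op": "arm_command", "data": {"deltas": [[0.4,0,0,-0.0033,0],[0.4,0,0,-0.01,0],[0.4,0,0,-0.0133,0],[0.4,0,0,-0.0133,-0.0191],[0.4,0,0,-0.0133,-0.0382],[0.4,0,0,-0.0133,-0.0573],[0.4,0,0,-0.0133,-0.0764],[0.4,0,0,-0.0133,-0.0955],[0.4,0,0,-0.0133,-0.1146],[0.4,0,0,-0.0133,-0.1337]]}}

```text
clock: 7.2
tcp_pos: [0.4205, 0.1115, 0.1005]
tcp_rot: [-3.141, 0.001, 0.731]
contact_force: [0.2, 0.0, -0.1]
gripper_width: 0.699
grasp_force: 27.1
```

Scaled: -0.22 rad is -0.035.

>>> {"op": "arm_command", "data": {"deltas": [[0.4,0,0,0,-0.0191],[0.4,0,0,0,-0.035],[0.4,0,0,0,-0.035],[0.4,0,0,0,-0.035]]}}

```text
clock: 7.53
tcp_pos: [0.4206, 0.1115, 0.1005]
tcp_rot: [-3.141, 0.0, 0.942]
contact_force: [0.4, 0.9, -0.5]
gripper_width: 0.703
grasp_force: 27.1
```

```bash
python3 d.py .4215 .1115 .102 .95
python3 - <<'E'
from h import *
c=eyes.capture('side'); save(c,'s3.png',(200,80,340,220),4)
d=eyes.capture('top'); save(d,'t3.png',(240,200,330,280),4)
a=cv2.imread('pics/s3.png'); b=cv2.imread('pics/t3.png'); w=np.zeros((560,360,3),np.uint8); w[:320]=b
cv2.imwrite('pics/c3.png',np.hstack([a[:,:440],w]))
E
```

```text
goal [0.4215 0.1115 0.102  0.95  ] delta [ 0.0005  0.0008 -0.0015 -0.0078] rows 0.04111139715364885 0.06257282575606382
```

View pics/c3.png

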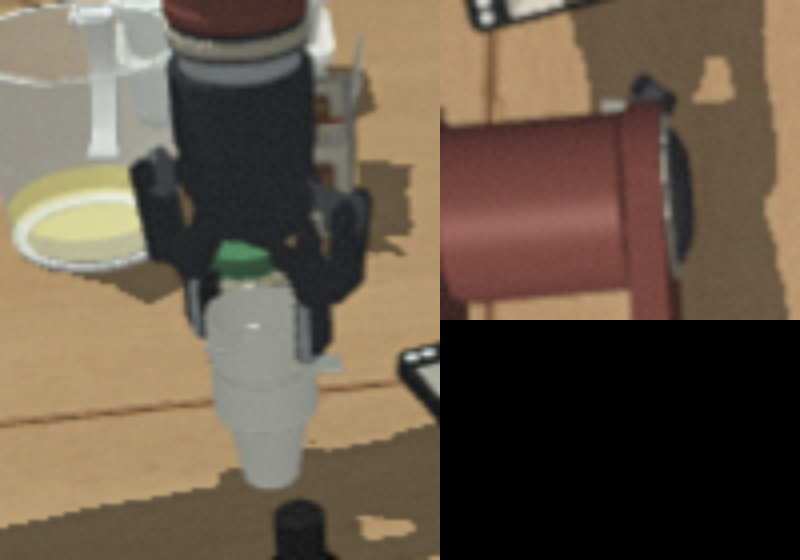

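The crop shows the top cup raised by about 7 mm and turned (its tab now faces the camera at (250,325)); the low cup's tab is unchanged at (330,365). Lifting straight up.

Scaled: -0.11 m is -0.1833, -0.095 m is -0.1583.

>>> {"op": "arm_command", "data": {"deltas": [[0.4,0,0,-0.0167,0],[0.4,0,0,-0.0417,0],[0.4,0,0,-0.075,0],[0.4,0,0,-0.1167,0],[0.4,0,0,-0.1583,0],[0.4,0,0,-0.1833,0],[0.4,0,0,-0.1833,0],[0.4,0,0,-0.1833,0]]}}

```text
clock: 8.3
tcp_pos: [0.4214, 0.1116, 0.2121]
tcp_rot: [3.14, -0.002, 0.944]
contact_force: [-1.3, 0.5, -0.7]
gripper_width: 0.706
grasp_force: 27.2
```

```bash
python3 d.py .578 .1505 .2 .95  .578 .1505 .11 .95
python3 - <<'E'
from meas import *
c=eyes.capture('side'); S=cloud(c)
P=roi(S,(.4215,.1115),.036,.05,.072); print(fitR(P,.03,[.4215,.1115]))
P=roi(S,(.4215,.1115),.034,.105,.142); print('cup cone',P[:,2].min(),P.mean(0))
P=roi(S,(.4215,.1115),.05,.05,.09);d=P[:,:2]-[.4215,.1115]; m=np.hypot(*d.T)>.034; print('tab low',d[m].mean(0),P[m,2].mean())
P=roi(S,(.4215,.1115),.05,.17,.2)
E
```

```text
goal [0.578  0.1505 0.2    0.95  ] delta [ 0.1233  0.104   0.0121 -0.0058] rows 3.8793964753409917 0.04614113003990994
goal [0.578  0.1505 0.11   0.95  ] delta [ 0.    0.    0.09 -0.  ] rows 2.1582733812949644 0.0
(array([0.422, 0.111]), 380, np.float64(0.0023))Traceback (most recent call last):
  File "<stdin>", line 4, in <module>
    return umr_minimum(a, axis, None, out, keepdims, initial, where)
ValueError: zero-size array to reduction operation minimum which has no identity
```

Scaled: 0.1233 m is 0.2055, 0.104 m is 0.1733.

>>> {"op": "arm_command", "data": {"deltas": [[0.4,0.0333,0.0283,0,0],[0.4,0.0833,0.07,0,0],[0.4,0.1333,0.1133,0.0083,0],[0.4,0.18,0.1517,0.0167,0],[0.4,0.2055,0.1733,0.02,0],[0.4,0.2055,0.1733,0.05,0],[0.4,0.2055,0.1733,0.1,0],[0.4,0.2055,0.1733,0.15,0],[0.4,0.2055,0.1733,0.1667,0],[0.4,0.2055,0.1733,0.1667,0]]}}

```text
clock: 9.18
tcp_pos: [0.5734, 0.15, 0.1049]
tcp_rot: [-3.134, 0.008, 0.945]
contact_force: [0.4, -1.0, -0.9]
gripper_width: 0.705
grasp_force: 27.4
```

```bash
python3 d.py .578 .1505 .087 .95
python3 - <<'E'
from meas import *
for n in ('side','top'):
    c=eyes.capture(n)
    for t in ('cup_top','plate'):
        for d in finder.mark_of(t,c)[:1]: print(n,t,round(d['score'],2),world(d['location'],c).round(4))
    S=cloud(c)
    if n=='side': save(c,'s4.png',(250,80,400,220),4)
    P=roi(S,(.578,.1505),.034,.045,.085); print(len(P),P.mean(0) if len(P) else 0)
E
```

```text
goal [0.578  0.1505 0.087  0.95  ] delta [ 0.0031  0.0034  0.0179 -0.0054] rows 0.44220785631709447 0.04356182311308743
side cup_top 0.93 [0.573  0.1488 0.0366]
side plate 0.75 [0.5794 0.1474 0.0209]
201 [0.56969968 0.13535608 0.06644281]
top plate 0.82 [0.5824 0.1483 0.0187]
0 0
```

View pics/s4.png

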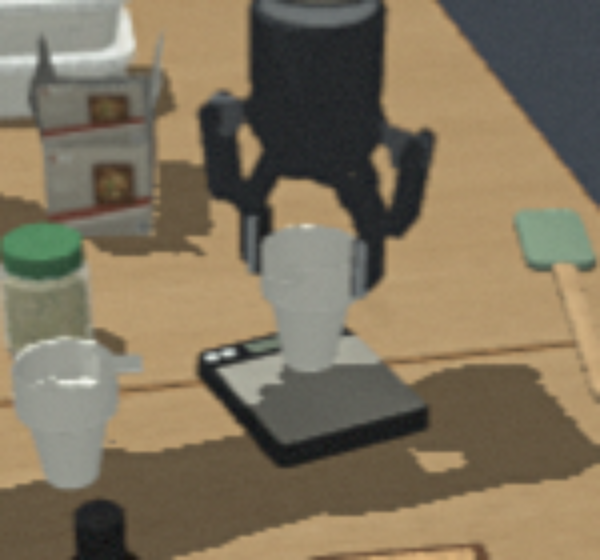

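Crop: the cup hangs upright over the plate (foot at (312,365)); the low cup stands alone at left.

Scaled: 0.017 m is 0.0283, 0.0045 m is 0.0075.

>>> {"op": "arm_command", "data": {"deltas": [[0.4,0.0055,0.0075,0,0],[0.4,0.0055,0.0075,0.01,0],[0.4,0.0055,0.0075,0.02,0],[0.4,0.0055,0.0075,0.0267,0],[0.4,0.0055,0.0075,0.0283,0],[0.4,0.0055,0.0075,0.0283,0]]}}

```text
clock: 9.98
tcp_pos: [0.5822, 0.1505, 0.0926]
tcp_rot: [-3.14, 0.001, 0.945]
contact_force: [0.5, -0.1, -0.5]
gripper_width: 0.702
grasp_force: 27.4
```

Scaled: 0.006 m is 0.01, -0.0024 m is -0.004.

>>> {"op": "arm_command", "data": {"deltas": [[0.4,-0.003,-0.004,0.0033,0],[0.4,-0.003,-0.004,0.0067,0],[0.4,-0.003,-0.004,0.0083,0],[0.4,-0.003,-0.004,0.01,0],[0.4,-0.003,-0.004,0.01,0],[0.4,-0.003,-0.004,0.01,0]]}}

```text
clock: 10.48
tcp_pos: [0.58, 0.1505, 0.0878]
tcp_rot: [3.142, -0.0, 0.945]
contact_force: [0.1, -0.2, -0.6]
gripper_width: 0.703
grasp_force: 27.4
```

>>> {"op": "arm_command", "data": {"deltas": [[0.4,0,0,0.0017,0],[0.4,0,0,0.0033,0],[0.4,0,0,0.005,0],[0.4,0,0,0.005,0],[0.4,0,0,0.005,0]]}}

```text
clock: 10.9
tcp_pos: [0.5802, 0.1506, 0.0854]
tcp_rot: [3.141, -0.0, 0.945]
contact_force: [-1.3, 0.2, 4.5]
gripper_width: 0.7
grasp_force: 27.6
```

Run:
```python
from h import *
c=eyes.capture('side'); c=eyes.capture('side');o=get_obs(); print(o['tcp_pos'],o['contact_force'])
```

```text
[0.5802572  0.15063528 0.08544982] [-2.02334811  0.3023766   4.91087414]
```

Contact at the expected height (0.0854). Releasing.

Scaled: -0.13 m is -0.2167, -0.09 m is -0.15.

>>> {"op": "arm_command", "data": {"deltas": [[0.75,0,0,0,0],[0.85,0,0,0,0],[1,0,0,0,0],[1,0,0,0,0],[1,0,0,0,0],[1,0,0,-0.0333,0],[1,0,0,-0.0833,0],[1,0,0,-0.15,0],[1,0,0,-0.2167,0],[1,0,0,-0.2167,0]]}}

```text
clock: 11.83
tcp_pos: [0.5846, 0.1512, 0.2255]
tcp_rot: [3.13, -0.011, 0.945]
contact_force: [1.1, 0.5, 1.4]
gripper_width: 1.002
grasp_force: 0.0
```

```bash
python3 d.py .45 .0 .22 .3 .4197 -.073 .14 0
python3 - <<'E'
from meas import *
for n in ('side','top'):
    c=eyes.capture(n)
    for t in ('cup_top','plate'):
        for d in finder.mark_of(t,c)[:1]: print(n,t,round(d['score'],2),world(d['location'],c).round(4))
    S=cloud(c); q=(.580,.1505)
    P=roi(S,q,.034,.071,.09); print(fitR(P,.03,q) if len(P)>5 else 0)
    P=roi(S,q,.02,.03,.06); print(fitR(P,.0195,q) if len(P)>5 else 0)
E
```

```text
goal [0.45 0.   0.22 0.3 ] delta [-0.2014 -0.0205  0.0055  0.6449] rows 4.855818311264562 5.159413563343911
goal [ 0.4197 -0.073   0.14    0.    ] delta [-0.0505  0.0608  0.08    0.3   ] rows 2.696865264269159 2.3999999999999986
side cup_top 0.9 [0.5783 0.1488 0.0164]
(array([0.5802, 0.1505]), 293, np.float64(0.0021))
(array([0.5808, 0.1524]), 107, np.float64(0.0015))
top cup_top 0.6 [0.5811 0.1543 0.0165]
top plate 0.63 [0.5808 0.1471 0.0173]
(array([0.576 , 0.1531]), 9, np.float64(0.0019))
(array([0.5799, 0.1548]), 10, np.float64(0.0014))
```

```bash
python3 d.py .4198 -.0733 .22 1.5 .4198 -.0733 .057 1.5
```

```text
goal [ 0.4198 -0.0733  0.22    1.5   ] delta [-0.2744  0.0022 -0.0077 -0.5552] rows 6.583642191701297 4.44145060763849
goal [ 0.4198 -0.0733  0.057   1.5   ] delta [ 0.     0.     0.163 -0.   ] rows 3.908872901678657 0.0
```

Scaled: -0.274 m is -0.4567, -0.008 m is -0.0133, -0.555 rad is -0.0883.

>>> {"op": "arm_command", "data": {"deltas": [[1,-0.4567,0.0033,-0.0133,-0.0883],[1,-0.4567,0.0033,-0.0133,-0.0883],[1,-0.4567,0.0033,-0.0133,-0.0883],[1,-0.4567,0.0033,-0.0133,-0.0883],[1,-0.4567,0.0033,-0.0133,-0.0883],[1,-0.4567,0.0033,-0.0133,-0.0883],[1,-0.4567,0.0033,-0.0133,-0.0883],[1,-0.4567,0.0033,-0.0133,-0.0883],[1,-0.4567,0.0033,-0.0133,-0.0883],[1,-0.4567,0.0033,-0.0133,-0.0883]]}}

```text
clock: 12.97
tcp_pos: [0.4208, -0.0724, 0.2217]
tcp_rot: [-3.14, -0.001, 1.499]
contact_force: [0.1, 0.4, 0.2]
gripper_width: 1.003
grasp_force: 0.0
```

```bash
python3 d.py .4198 -.0733 .13 1.5
```

```text
goal [ 0.4198 -0.0733  0.13    1.5   ] delta [-0.001  -0.0009  0.0917 -0.0006] rows 2.1995271888724286 0.004755172422285625
```

Scaled: 0.162 m is 0.27, 0.13 m is 0.2167.

>>> {"op": "arm_command", "data": {"deltas": [[1,-0.0017,-0.0017,0.05,0],[1,-0.0017,-0.0017,0.1083,0],[1,-0.0017,-0.0017,0.1667,0],[1,-0.0017,-0.0017,0.2167,0],[1,-0.0017,-0.0017,0.25,0],[1,-0.0017,-0.0017,0.27,0],[1,-0.0017,-0.0017,0.27,0],[1,-0.0017,-0.0017,0.27,0]]}}

```text
clock: 13.63
tcp_pos: [0.4197, -0.0724, 0.0598]
tcp_rot: [-3.139, -0.001, 1.502]
contact_force: [1.3, -0.2, 0.6]
gripper_width: 1.001
grasp_force: 0.0
```

>>> {"op": "arm_command", "data": {"deltas": [[0.8,0,0,0,0],[0.6,0,0,0,0],[0.4,0,0,0,0],[0.25,0,0,0,0],[0.25,0,0,0,0],[0.25,0,0,0,0],[0.25,0,0,0,0]], "grip_force": 35}}

```text
clock: 14.22
tcp_pos: [0.4208, -0.0739, 0.0623]
tcp_rot: [3.14, 0.0, 1.5]
contact_force: [-1.4, 1.2, 5.7]
gripper_width: 0.506
grasp_force: 35.8
```

Scaled: -0.08 m is -0.1333, -0.075 m is -0.125.

>>> {"op": "arm_command", "data": {"deltas": [[0.25,0,0,-0.0167,0],[0.25,0,0,-0.05,0],[0.25,0,0,-0.0917,0],[0.25,0,0,-0.125,0],[0.25,0,0,-0.1333,0],[0.25,0,0,-0.1333,0]]}}

```text
clock: 14.72
tcp_pos: [0.4212, -0.0741, 0.143]
tcp_rot: [3.137, 0.001, 1.5]
contact_force: [-0.3, 0.2, -1.9]
gripper_width: 0.503
grasp_force: 36.2
```

Scaled: -0.173 m is -0.2883, 0.162 m is 0.27.

>>> {"op": "arm_command", "data": {"deltas": [[0.25,-0.0283,0.0267,0,0],[0.25,-0.0667,0.0633,0,0],[0.25,-0.1083,0.1017,0,0],[0.25,-0.15,0.1417,0,0],[0.25,-0.1917,0.18,0,0],[0.25,-0.2333,0.2183,0,0],[0.25,-0.2667,0.25,0,0],[0.25,-0.2883,0.27,0,0],[0.25,-0.2883,0.27,0,0],[0.25,-0.2883,0.27,0,0]]}}

```text
clock: 15.55
tcp_pos: [0.5685, -0.2577, 0.1384]
tcp_rot: [-3.138, -0.002, 1.499]
contact_force: [-0.6, 0.8, -1.7]
gripper_width: 0.506
grasp_force: 36.3
```

```bash
python3 d.py .5704 -.2578 .09 1.508
python3 - <<'E'
from meas import *
for n in ('side','top'):
    c=eyes.capture(n)
    for t in ('amber','mat_round','mat_square'):
        for d in finder.mark_of(t,c)[:1]: print(n,t,round(d['score'],2),world(d['location'],c).round(4))
    S=cloud(c); q=(.57,-.258)
    P=roi(S,q,.04,.09,.12); print(fitR(P,.0225,q) if len(P)>5 else 0)
print(get_obs()['tcp_pos'])
E
```

```text
goal [ 0.5704 -0.2578  0.09    1.508 ] delta [-0.      0.002   0.0484 -0.0092] rows 1.1606936865402477 0.07322459348622701
side amber 0.73 [ 0.5641 -0.2545  0.0797]
side mat_round 0.91 [ 0.5673 -0.2557  0.0108]
side mat_square 0.79 [ 0.5822 -0.0556  0.0141]
(array([ 0.5668, -0.2573]), 383, np.float64(0.0008))
top amber 0.47 [ 0.5686 -0.2564  0.0767]
top mat_round 0.72 [ 0.5726 -0.2618  0.0113]
top mat_square 0.83 [ 0.5862 -0.0615  0.0124]
(array([ 0.5666, -0.2554]), 47, np.float64(0.0006))
[ 0.56907244 -0.25713335  0.14094096]
```

Scaled: 0.058 m is 0.0967, 0.0035 m is 0.0058.

>>> {"op": "arm_command", "data": {"deltas": [[0.25,-0.0017,0.0058,0.0167,0],[0.25,-0.0017,0.0058,0.0417,0],[0.25,-0.0017,0.0058,0.0667,0],[0.25,-0.0017,0.0058,0.0833,0],[0.25,-0.0017,0.0058,0.0933,0],[0.25,-0.0017,0.0058,0.0967,0],[0.25,-0.0017,0.0058,0.0967,0]]}}

```text
clock: 16.53
tcp_pos: [0.5725, -0.2587, 0.0822]
tcp_rot: [-3.141, -0.0, 1.5]
contact_force: [-0.6, 0.7, -1.2]
gripper_width: 0.501
grasp_force: 36.3
```

Run:
```python
from meas import *
for n in ('side','top'):
    c=eyes.capture(n)
    S=cloud(c); q=(.57,-.258)
    P=roi(S,q,.04,.035,.08); print(fitR(P,.0225,q) if len(P)>5 else 0)
print(get_obs()['tcp_pos'],get_obs()['contact_force'])
```

```text
(array([ 0.5712, -0.2587]), 541, np.float64(0.002))
(array([ 0.5721, -0.258 ]), 56, np.float64(0.0016))
[ 0.57326733 -0.25921778  0.08358846] [ 0.05385024 -0.79099033 -1.06378753]
```

Scaled: 0.007 m is 0.0117, 0.006 m is 0.01.

>>> {"op": "arm_command", "data": {"deltas": [[0.25,0.0008,-0.002,0.0033,0],[0.25,0.0008,-0.002,0.0067,0],[0.25,0.0008,-0.002,0.0083,0],[0.25,0.0008,-0.002,0.01,0],[0.25,0.0008,-0.002,0.0117,0],[0.25,0.0008,-0.002,0.0117,0]]}}

```text
clock: 17.13
tcp_pos: [0.5717, -0.2585, 0.0774]
tcp_rot: [-3.141, 0.0, 1.5]
contact_force: [-2.3, 1.5, 5.5]
gripper_width: 0.506
grasp_force: 37.2
```

Scaled: -0.16 m is -0.2667, -0.12 m is -0.2.

>>> {"op": "arm_command", "data": {"deltas": [[0.6,0,0,0,0],[0.75,0,0,0,0],[1,0,0,0,0],[1,0,0,0,0],[1,0,0,-0.0167,0],[1,0,0,-0.0667,0],[1,0,0,-0.1333,0],[1,0,0,-0.2,0],[1,0,0,-0.2667,0],[1,0,0,-0.2667,0]]}}

```text
clock: 17.97
tcp_pos: [0.5755, -0.2606, 0.2483]
tcp_rot: [3.125, 0.008, 1.5]
contact_force: [0.3, -0.5, 2.0]
gripper_width: 1.0
grasp_force: 0.0
```

```bash
python3 - <<'E'
from meas import *
for n in ('side','top'):
    c=eyes.capture(n)
    S=cloud(c); q=(.57,-.258)
    P=roi(S,q,.04,.035,.08); print(fitR(P,.0225,q) if len(P)>5 else 0)
    P=roi(S,q,.04,.11,.14); print(topc(P) if len(P) else 0)
E
python3 d.py .4126 -.2844 .25 1.5
```

```text
(array([ 0.5703, -0.2584]), 510, np.float64(0.0008))
(array([ 0.5685, -0.2623,  0.1187]), array([ 0.5702, -0.2597,  0.0129]))
(array([ 0.5702, -0.2575]), 93, np.float64(0.0007))
(array([ 0.5708, -0.2566,  0.117 ]), array([ 0.5712, -0.2572,  0.0136]))
goal [ 0.4126 -0.2844  0.25    1.5   ] delta [-0.0366 -0.1581 -0.01   -0.0002] rows 3.899535999831403 0.0018819386476849331
```

Scaled: -0.157 m is -0.2617, -0.01 m is -0.0167.

>>> {"op": "arm_command", "data": {"deltas": [[0.8,-0.06,-0.2617,-0.0167,0],[0.8,-0.06,-0.2617,-0.0167,0],[0.8,-0.06,-0.2617,-0.0167,0],[0.8,-0.06,-0.2617,-0.0167,0],[0.8,-0.06,-0.2617,-0.0167,0],[0.8,-0.06,-0.2617,-0.0167,0],[0.8,-0.06,-0.2617,-0.0167,0],[0.8,-0.06,-0.2617,-0.0167,0]]}}

```text
clock: 18.73
tcp_pos: [0.4129, -0.2828, 0.245]
tcp_rot: [-3.141, -0.001, 1.501]
contact_force: [0.5, -0.6, 0.2]
gripper_width: 0.803
grasp_force: 0.0
```

```bash
python3 - <<'E'
from h import *
c=eyes.capture('side'); c=eyes.capture('side')
E
python3 d.py .4135 -.2844 .157 1.508
```

```text
goal [ 0.4135 -0.2844  0.157   1.508 ] delta [-0.0016  0.0004  0.0883 -0.0069] rows 2.117452063330523 0.05549047254282513
```

Scaled: 0.088 m is 0.1467, 0.08 m is 0.1333, -0.007 rad is -0.0011.

>>> {"op": "arm_command", "data": {"deltas": [[0.8,-0.0025,0.0008,0.0333,-0.0011],[0.8,-0.0025,0.0008,0.075,-0.0011],[0.8,-0.0025,0.0008,0.1083,-0.0011],[0.8,-0.0025,0.0008,0.1333,-0.0011],[0.8,-0.0025,0.0008,0.1467,-0.0011],[0.8,-0.0025,0.0008,0.1467,-0.0011],[0.8,-0.0025,0.0008,0.1467,-0.0011]]}}

```text
clock: 19.42
tcp_pos: [0.4132, -0.2845, 0.1579]
tcp_rot: [-3.141, -0.0, 1.507]
contact_force: [-1.0, -0.2, 0.9]
gripper_width: 0.801
grasp_force: 0.0
```

Run:
```python
from h import *
c=eyes.capture('side'); save(c,'s5.png',(200,180,360,300),5)
print(get_obs()['tcp_pos'],get_obs()['contact_force'])
```

```text
[ 0.41356878 -0.28495867  0.15878878] [ 0.50256295 -0.56726948  0.41483307]
```

View pics/s5.png

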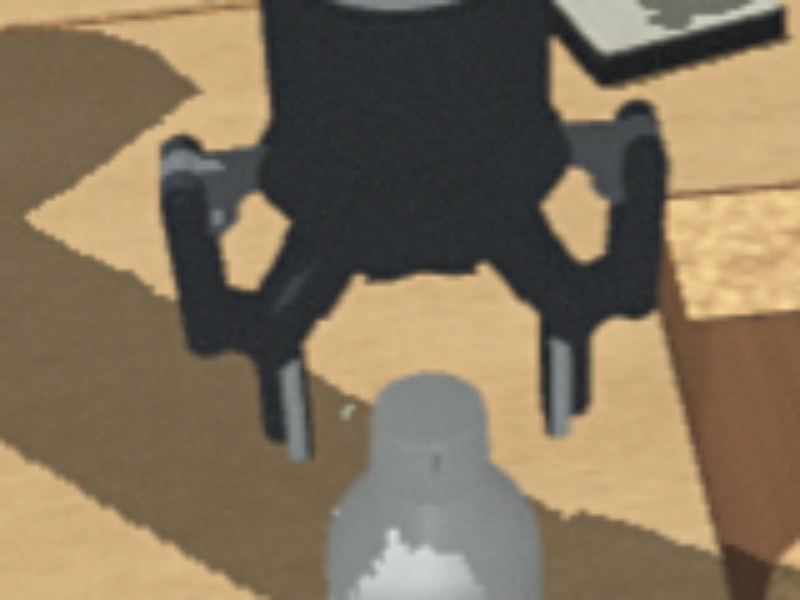

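Crop: both tips (295,458) and (560,435) sit either side of the cap, near the cap's base (~465). I raise 2 mm for the swing and close.

Scaled: -0.002 m is -0.0033.

>>> {"op": "arm_command", "data": {"deltas": [[0.8,0,0,-0.0033,0],[0.6,0,0,-0.0033,0],[0.45,0,0,-0.0033,0],[0.3,0,0,-0.0033,0],[0.15,0,0,-0.0033,0],[0.15,0,0,-0.0033,0],[0.15,0,0,-0.0033,0],[0.15,0,0,-0.0033,0]], "grip_force": 60}}

```text
clock: 20.13
tcp_pos: [0.4135, -0.2852, 0.1612]
tcp_rot: [3.14, 0.001, 1.507]
contact_force: [1.1, 1.0, 5.7]
gripper_width: 0.399
grasp_force: 59.6
```

Scaled: -0.06 m is -0.1, -0.05 m is -0.0833.

>>> {"op": "arm_command", "data": {"deltas": [[0.15,0,0,-0.005,0],[0.15,0,0,-0.0167,0],[0.15,0,0,-0.0367,0],[0.15,0,0,-0.0583,0],[0.15,0,0,-0.0833,0],[0.15,0,0,-0.1,0],[0.15,0,0,-0.1,0],[0.15,0,0,-0.1,0]]}}

```text
clock: 20.8
tcp_pos: [0.4132, -0.285, 0.2209]
tcp_rot: [3.14, 0.001, 1.507]
contact_force: [0.5, -0.8, -4.4]
gripper_width: 0.389
grasp_force: 60.3
```

```bash
python3 - <<'E'
from meas import *
for n in ('side','top'):
    c=eyes.capture(n)
    S=cloud(c); q=(.413,-.284)
    for z in (.08,.12): 
        P=roi(S,q,.05,z,z+.04); print(n,z,fitR(P,.033,q) if len(P)>5 else 0)
print(get_obs()['tcp_pos'],get_obs()['contact_force'])
E
python3 d.py .585 -.0582 .218 1.508
```

```text
side 0.08 (array([ 0.4122, -0.2849]), 778, np.float64(0.0007))
side 0.12 (array([ 0.4126, -0.2848]), 868, np.float64(0.0006))
top 0.08 (array([ 0.4107, -0.2828]), 126, np.float64(0.0004))
top 0.12 (array([ 0.4111, -0.2831]), 142, np.float64(0.0005))
[ 0.41241695 -0.28428264  0.21900869] [-0.64382167  0.65424841 -4.17367483]
goal [ 0.585  -0.0582  0.218   1.508 ] delta [ 0.2367  0.1578  0.001  -0.0012] rows 6.8208153519065196 0.009766417319220011
```

Scaled: 0.2365 m is 0.3942, 0.157 m is 0.2617.

>>> {"op": "arm_command", "data": {"deltas": [[0.15,0.025,0.0167,0,0],[0.15,0.0667,0.045,0,0],[0.15,0.1167,0.0783,0,0],[0.15,0.1667,0.1117,0,0],[0.15,0.2167,0.145,0,0],[0.15,0.2667,0.1783,0,0],[0.15,0.3167,0.2117,0,0],[0.15,0.355,0.2367,0,0],[0.15,0.38,0.2533,0,0],[0.15,0.3942,0.2617,0,0]]}}

```text
clock: 21.73
tcp_pos: [0.585, -0.0564, 0.2182]
tcp_rot: [-3.139, -0.001, 1.509]
contact_force: [-0.2, -0.1, -3.5]
gripper_width: 0.395
grasp_force: 60.5
```

>>> {"op": "arm_command", "data": {"deltas": [[0.15,0,0,0.0083,0],[0.15,0,0,0.025,0],[0.15,0,0,0.0417,0],[0.15,0,0,0.0533,0],[0.15,0,0,0.0567,0],[0.15,0,0,0.0567,0],[0.15,0,0,0.0567,0]]}}

```text
clock: 22.32
tcp_pos: [0.5844, -0.0592, 0.1857]
tcp_rot: [-3.141, 0.0, 1.506]
contact_force: [0.7, 0.7, -4.2]
gripper_width: 0.393
grasp_force: 60.5
```

Run:
```python
from meas import *
for n in ('side','top'):
    c=eyes.capture(n)
    S=cloud(c); q=(.583,-.058)
    for z in (.05,.09): 
        P=roi(S,q,.05,z,z+.04); print(n,z,fitR(P,.033,q) if len(P)>5 else 0)
print(get_obs()['tcp_pos'],get_obs()['contact_force'])
```

```text
side 0.05 (array([ 0.5836, -0.0584]), 527, np.float64(0.0011))
side 0.09 (array([ 0.584 , -0.0586]), 561, np.float64(0.001))
top 0.05 (array([ 0.5825, -0.0577]), 29, np.float64(0.0001))
top 0.09 (array([ 0.5828, -0.058 ]), 38, np.float64(0.0004))
[ 0.5849025  -0.05904742  0.18652883] [ 0.93788226 -0.89096822 -4.71866247]
```

Scaled: 0.0105 m is 0.0175, 0.0095 m is 0.0158.

>>> {"op": "arm_command", "data": {"deltas": [[0.15,0,0,0.005,0],[0.15,0,0,0.01,0],[0.15,0,0,0.0133,0],[0.15,0,0,0.0158,0],[0.15,0,0,0.0175,0],[0.15,0,0,0.0175,0]]}}

```text
clock: 22.92
tcp_pos: [0.5848, -0.0587, 0.1762]
tcp_rot: [3.141, 0.0, 1.507]
contact_force: [-1.8, -0.6, 0.1]
gripper_width: 0.393
grasp_force: 61.0
```

Load partly transferred; 1 mm more, then release.

Scaled: 0.001 m is 0.0017, 0.0005 m is 0.0008.

>>> {"op": "arm_command", "data": {"deltas": [[0.15,0,0,0.0008,0],[0.15,0,0,0.0017,0],[0.15,0,0,0.0017,0]]}}

```text
clock: 23.17
tcp_pos: [0.585, -0.0589, 0.1762]
tcp_rot: [3.141, 0.001, 1.507]
contact_force: [-4.0, -0.5, 5.3]
gripper_width: 0.39
grasp_force: 61.6
```

Scaled: -0.08 m is -0.1333, -0.06 m is -0.1.

>>> {"op": "arm_command", "data": {"deltas": [[0.5,0,0,0,0],[0.65,0,0,0,0],[0.8,0,0,0,0],[0.8,0,0,0,0],[0.8,0,0,-0.0167,0],[0.8,0,0,-0.05,0],[0.8,0,0,-0.1,0],[0.8,0,0,-0.1333,0],[0.8,0,0,-0.1333,0]]}}

```text
clock: 23.92
tcp_pos: [0.5873, -0.0592, 0.2614]
tcp_rot: [3.131, 0.002, 1.507]
contact_force: [0.7, 0.3, 0.6]
gripper_width: 0.801
grasp_force: 0.0
```

```bash
python3 - <<'E'
from meas import *
for n in ('side','top'):
    c=eyes.capture(n)
    S=cloud(c); q=(.583,-.058)
    for z in (.03,.07): 
        P=roi(S,q,.05,z,z+.04); print(n,z,fitR(P,.033,q) if len(P)>5 else 0)
    P=roi(S,q,.05,.165,.19); print(topc(P) if len(P) else 0)
E
python3 d.py .424 .263 .25 1.508
```

```text
side 0.03 (array([ 0.5846, -0.0579]), 501, np.float64(0.001))
side 0.07 (array([ 0.585 , -0.0579]), 549, np.float64(0.001))
(array([ 0.5841, -0.0638,  0.1728]), array([ 0.5847, -0.0597,  0.0179]))
top 0.03 (array([ 0.583 , -0.0572]), 26, np.float64(0.0002))
top 0.07 (array([ 0.5835, -0.0573]), 42, np.float64(0.0002))
(array([ 0.5781, -0.0453,  0.1708]), array([ 0.5775, -0.0452,  0.0094]))
goal [0.424 0.263 0.25  1.508] delta [ 0.3108 -0.1815  0.0061 -0.0012] rows 8.633167404783206 0.009569797928946855
```

Scaled: 0.311 m is 0.5183, -0.181 m is -0.3017.

>>> {"op": "arm_command", "data": {"deltas": [[1,0.5183,-0.3017,0,0],[1,0.5183,-0.3017,0,0],[1,0.5183,-0.3017,0,0],[1,0.5183,-0.3017,0,0],[1,0.5183,-0.3017,0,0],[1,0.5183,-0.3017,0,0],[1,0.5183,-0.3017,0,0],[1,0.5183,-0.3017,0,0],[1,0.5183,-0.3017,0,0],[1,0.5183,-0.3017,0,0]]}}

```text
clock: 24.85
tcp_pos: [0.4207, 0.2666, 0.2524]
tcp_rot: [-3.138, -0.0, 1.513]
contact_force: [-0.2, -1.1, 0.3]
gripper_width: 1.0
grasp_force: 0.0
```

```bash
python3 - <<'E'
from h import *
c=eyes.capture('side'); save(c,'s6.png'); c=eyes.capture('side')
E
python3 d.py .424 .2632 .046 1.508
```

```text
goal [0.424  0.2632 0.046  1.508 ] delta [-0.0004  0.0013  0.2066  0.0012] rows 4.955408806281329 0.00967515548580522
```

View pics/s6.png

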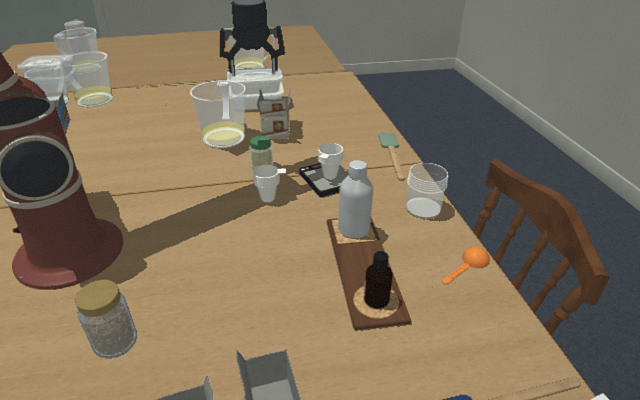

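View: the metal bottle stands on the square mat (357,215), amber on the round mat (378,290), the cup on the scale (330,160), low cup (267,183); the gripper is above the jar (261,152).

Scaled: 0.125 m is 0.2083, 0.03 m is 0.05.

>>> {"op": "arm_command", "data": {"deltas": [[1,0,0.0017,0.05,0],[1,0,0.0017,0.1167,0],[1,0,0.0017,0.1667,0],[1,0,0.0017,0.2,0],[1,0,0.0017,0.2083,0],[1,0,0.0017,0.2083,0]]}}

```text
clock: 25.45
tcp_pos: [0.4238, 0.2615, 0.1267]
tcp_rot: [-3.137, 0.003, 1.505]
contact_force: [0.5, -0.5, 0.7]
gripper_width: 0.999
grasp_force: 0.0
```

```bash
python3 - <<'E'
from h import *
c=eyes.capture('side'); c=eyes.capture('side')
E
python3 d.py .424 .2632 .046 1.508
```

```text
goal [0.424  0.2632 0.046  1.508 ] delta [ 0.0002 -0.002   0.0844 -0.0025] rows 2.0249045174278995 0.01969552744376557
```

Scaled: 0.082 m is 0.1367, 0.075 m is 0.125.

>>> {"op": "arm_command", "data": {"deltas": [[1,0,-0.0017,0.0333,0],[1,0,-0.0017,0.0667,0],[1,0,-0.0017,0.1,0],[1,0,-0.0017,0.125,0],[1,0,-0.0017,0.1367,0],[1,0,-0.0017,0.1367,0],[1,0,-0.0017,0.1367,0]]}}

```text
clock: 26.13
tcp_pos: [0.4251, 0.2637, 0.0488]
tcp_rot: [3.139, -0.001, 1.507]
contact_force: [0.8, 0.7, -0.2]
gripper_width: 1.0
grasp_force: 0.0
```

>>> {"op": "arm_command", "data": {"deltas": [[0.8,0,0,0,0],[0.7,0,0,0,0],[0.6,0,0,0,0],[0.45,0,0,0,0],[0.45,0,0,0,0],[0.45,0,0,0,0]], "grip_force": 50}}

```text
clock: 26.63
tcp_pos: [0.4249, 0.2639, 0.0494]
tcp_rot: [3.14, -0.001, 1.507]
contact_force: [-2.5, 0.1, 6.8]
gripper_width: 0.682
grasp_force: 54.2
```

Scaled: -0.14 m is -0.2333, -0.13 m is -0.2167.

>>> {"op": "arm_command", "data": {"deltas": [[0.45,0,0,-0.0083,0],[0.45,0,0,-0.0333,0],[0.45,0,0,-0.075,0],[0.45,0,0,-0.125,0],[0.45,0,0,-0.175,0],[0.45,0,0,-0.2167,0],[0.45,0,0,-0.2333,0],[0.45,0,0,-0.2333,0],[0.45,0,0,-0.2333,0]]}}

```text
clock: 27.38
tcp_pos: [0.4234, 0.2631, 0.1865]
tcp_rot: [-3.141, 0.0, 1.507]
contact_force: [0.3, 0.1, -4.4]
gripper_width: 0.678
grasp_force: 54.9
```

```bash
python3 - <<'E'
from meas import *
for n in ('side','top'):
    c=eyes.capture(n)
    S=cloud(c); q=(.423,.263)
    P=roi(S,q,.05,.15,.195); print(n,len(P),fitR(P,.03,q) if len(P)>5 else 0)
print(get_obs()['tcp_pos'],get_obs()['contact_force'])
E
python3 d.py .50 .03 .185 1.508 .578 -.158 .185 1.508
```

```text
side 491 (array([0.4227, 0.262 ]), 491, np.float64(0.0028))
top 170 (array([0.4213, 0.2621]), 170, np.float64(0.0028))
[0.42244278 0.26264704 0.18450568] [-0.92438495  0.21293765 -3.40765426]
goal [0.5   0.03  0.185 1.508] delta [-0.2272  0.0923 -0.0005 -0.0012] rows 5.880925688294118 0.009865682181573021
goal [ 0.578 -0.158  0.185  1.508] delta [-0.1827  0.0896 -0.     -0.    ] rows 4.8810238395681 0.0
```

Scaled: -0.21 m is -0.35, -0.205 m is -0.3417.

>>> {"op": "arm_command", "data": {"deltas": [[0.45,-0.025,0.0033,0,0],[0.45,-0.0583,0.0083,0,0],[0.45,-0.1083,0.0133,0,0],[0.45,-0.1667,0.0217,0,0],[0.45,-0.225,0.0283,0,0],[0.45,-0.275,0.035,0,0],[0.45,-0.3167,0.04,0,0],[0.45,-0.3417,0.0433,0,0],[0.45,-0.35,0.045,0,0]]}}

```text
clock: 28.23
tcp_pos: [0.4362, 0.05, 0.1848]
tcp_rot: [-3.137, 0.001, 1.504]
contact_force: [0.1, -0.1, -3.8]
gripper_width: 0.679
grasp_force: 54.9
```

Scaled: -0.21 m is -0.35, -0.205 m is -0.3417.

>>> {"op": "arm_command", "data": {"deltas": [[0.45,-0.025,0.0033,0,0],[0.45,-0.0583,0.0083,0,0],[0.45,-0.1083,0.0133,0,0],[0.45,-0.1667,0.0217,0,0],[0.45,-0.225,0.0283,0,0],[0.45,-0.275,0.035,0,0],[0.45,-0.3167,0.04,0,0],[0.45,-0.3417,0.0433,0,0],[0.45,-0.35,0.045,0,0],[0.45,-0.35,0.045,0,0]]}}

```text
clock: 29.07
tcp_pos: [0.4505, -0.1594, 0.1858]
tcp_rot: [-3.139, -0.002, 1.505]
contact_force: [-0.5, 0.4, -3.6]
gripper_width: 0.682
grasp_force: 54.9
```

```bash
python3 d.py .578 -.158 .185 1.508
```

```text
goal [ 0.578 -0.158  0.185  1.508] delta [ 0.0097  0.1272  0.0008 -0.0025] rows 3.0583016387655753 0.020174796021933616
```

>>> {"op": "arm_command", "data": {"deltas": [[0.45,0.0017,0.02,0,0],[0.45,0.005,0.0583,0,0],[0.45,0.0083,0.1083,0,0],[0.45,0.0133,0.1583,0,0],[0.45,0.015,0.195,0,0],[0.45,0.0162,0.2117,0,0],[0.45,0.0162,0.2117,0.0333,0],[0.45,0.0162,0.2117,0.075,0],[0.45,0.0162,0.2117,0.1167,0],[0.45,0.0162,0.2117,0.1417,0]]}}

```text
clock: 29.9
tcp_pos: [0.576, -0.1555, 0.0985]
tcp_rot: [-3.136, -0.002, 1.508]
contact_force: [0.0, -0.3, -4.3]
gripper_width: 0.675
grasp_force: 55.1
```

Scaled: 0.01 m is 0.0167, 0.005 m is 0.0083.

>>> {"op": "arm_command", "data": {"deltas": [[0.45,0,0,0.0083,0],[0.45,0,0,0.0167,0],[0.45,0,0,0.0167,0],[0.45,0,0,0.0167,0]]}}

```text
clock: 30.23
tcp_pos: [0.5788, -0.1576, 0.0934]
tcp_rot: [3.14, 0.0, 1.507]
contact_force: [0.1, 0.4, -3.4]
gripper_width: 0.676
grasp_force: 55.1
```

Run:
```python
from meas import *
for n in ('side','top'):
    c=eyes.capture(n)
    S=cloud(c); q=(.577,-.158)
    P=roi(S,q,.05,.05,.096); print(n,len(P),fitR(P,.03,q) if len(P)>5 else 0)
    P=roi(S,q,.05,.105,.125); print(topc(P) if len(P)>3 else 0)
    for t in ('jar','amber','metal_bottle'):
        for d in finder.mark_of(t,c)[:1]: print(n,t,round(d['score'],2),world(d['location'],c).round(4))
print(get_obs()['tcp_pos'],get_obs()['contact_force'])
save(eyes.capture('side'),'s7.png',(280,120,440,320),3)
```

```text
side 596 (array([ 0.5783, -0.1584]), 596, np.float64(0.002))
(array([ 0.5763, -0.1674,  0.118 ]), array([ 0.5775, -0.1633,  0.0455]))
side jar 0.91 [ 0.5808 -0.1585  0.0441]
side amber 0.85 [ 0.5676 -0.2585  0.0192]
side metal_bottle 0.72 [ 0.5836 -0.0615  0.0213]
top 1 0
(array([ 0.5405, -0.1428,  0.1221]), array([ 0.5401, -0.145 ,  0.0049]))
top amber 0.44 [ 0.5724 -0.2587  0.0151]
top metal_bottle 0.92 [ 0.5849 -0.0616  0.0182]
[ 0.57845938 -0.1578706   0.09278453] [-0.35803749  0.38193507 -3.32728477]
```

View pics/s7.png

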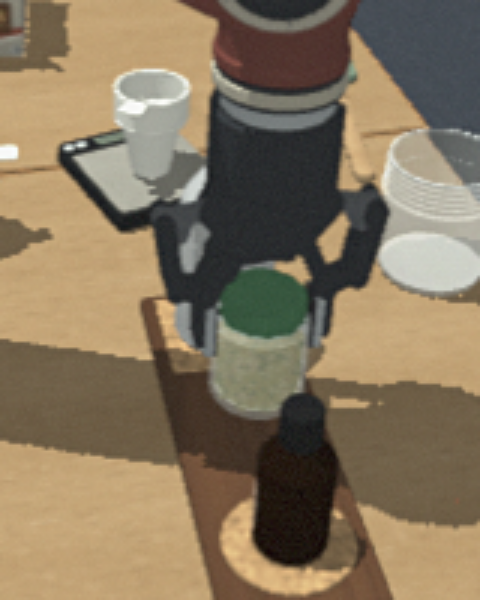

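Crop: the jar hangs between the bottles, centred on the board, clear of both. Lowering (31.5 mm to the board).

Scaled: 0.0315 m is 0.0525, 0.028 m is 0.0467.

>>> {"op": "arm_command", "data": {"deltas": [[0.45,0,-0.0012,0.01,0],[0.45,0,-0.0012,0.0233,0],[0.45,0,-0.0012,0.035,0],[0.45,0,-0.0012,0.0433,0],[0.45,0,-0.0012,0.0467,0],[0.45,0,-0.0012,0.0492,0],[0.45,0,-0.0012,0.0508,0],[0.45,0,-0.0012,0.0525,0],[0.45,0,-0.0012,0.0525,0],[0.45,0,-0.0012,0.0525,0]]}}

```text
clock: 31.52
tcp_pos: [0.5779, -0.1579, 0.0615]
tcp_rot: [3.141, 0.0, 1.507]
contact_force: [-2.0, 0.5, 1.0]
gripper_width: 0.681
grasp_force: 55.5
```

Scaled: 0.001 m is 0.0017, 0.0005 m is 0.0008.

>>> {"op": "arm_command", "data": {"deltas": [[0.45,0,0,0.0008,0],[0.45,0,0,0.0017,0],[0.45,0,0,0.0017,0]]}}

```text
clock: 31.77
tcp_pos: [0.578, -0.1579, 0.0615]
tcp_rot: [3.141, 0.0, 1.507]
contact_force: [-5.3, 1.7, 6.0]
gripper_width: 0.677
grasp_force: 56.3
```

>>> {"op": "arm_command", "data": {"deltas": [[0.75,0,0,0,0],[0.85,0,0,0,0],[1,0,0,0,0],[1,0,0,0,0],[1,0,0,-0.0167,0],[1,0,0,-0.0667,0],[1,0,0,-0.1333,0],[1,0,0,-0.2,0],[1,0,0,-0.2667,0],[1,0,0,-0.3167,0]]}}

```text
clock: 32.6
tcp_pos: [0.5784, -0.158, 0.255]
tcp_rot: [3.137, 0.002, 1.507]
contact_force: [1.1, 0.4, -0.4]
gripper_width: 1.001
grasp_force: 0.0
```

Scaled: -0.17 m is -0.2833, -0.16 m is -0.2667.

>>> {"op": "arm_command", "data": {"deltas": [[1,0,0,-0.0667,0],[1,0,-0.0667,-0.1,0],[1,0,-0.1333,-0.1,0],[1,0,-0.2,-0.1,0],[1,0,-0.2667,-0.1,0],[1,0,-0.2833,-0.1,0],[1,0,-0.2833,-0.1,0],[1,0,-0.2833,-0.1,0]]}}

```text
clock: 33.27
tcp_pos: [0.4079, -0.1469, 0.3108]
tcp_rot: [3.139, 0.001, 1.506]
contact_force: [0.2, -0.6, -0.1]
gripper_width: 1.0
grasp_force: 0.0
```

Run:
```python
from meas import *
o=dict(amber=((.5704,-.2578),.0225,.035,.08),metal=((.583,-.0582),.033,.035,.11),jar=((.5767,-.158),.03,.03,.07),cup=((.580,.1505),.03,.071,.09),low=((.4215,.1115),.03,.05,.073))
for n in ('side','top'):
    c=eyes.capture(n); S=cloud(c); save(c,n+'9.png')
    for k,(q,r,a,b) in o.items():
        P=roi(S,q,r+.01,a,b); print(n,k,fitR(P,r,q) if len(P)>5 else 0)
        for d in finder.mark_of({'metal':'metal_bottle','cup':'cup_top','low':'cup_low'}.get(k,k),c)[:1]: print('   net',round(d['score'],2),world(d['location'],c).round(4))
print(get_obs())
```

```text
side amber (array([ 0.5703, -0.2584]), 515, np.float64(0.0007))
   net 0.76 [ 0.5694 -0.2564  0.0172]
side metal (array([ 0.5849, -0.0579]), 862, np.float64(0.001))
   net 0.73 [ 0.5845 -0.0594  0.0209]
side jar (array([ 0.5781, -0.1591]), 405, np.float64(0.001))
   net 0.73 [ 0.58   -0.1604  0.0157]
side cup (array([0.5804, 0.1506]), 294, np.float64(0.0024))
   net 0.84 [0.5807 0.1491 0.0152]
side low (array([0.4218, 0.1111]), 401, np.float64(0.0023))
   net 0.95 [ 4.217e-01  1.113e-01 -3.000e-04]
top amber (array([ 0.57  , -0.2577]), 91, np.float64(0.0008))
   net 0.8 [ 0.5711 -0.258   0.0133]
top metal (array([ 0.5832, -0.0572]), 76, np.float64(0.0003))
   net 0.78 [ 0.5853 -0.0579  0.0177]
top jar (array([ 0.5766, -0.159 ]), 82, np.float64(0.0008))
   net 0.68 [ 0.5805 -0.159   0.0132]
top cup (array([0.5767, 0.1499]), 71, np.float64(0.0024))
   net 0.9 [0.5823 0.1538 0.0157]
top low (array([0.4226, 0.1112]), 104, np.float64(0.004))
   net 0.89 [ 0.4228  0.1167 -0.0014]
{'clock': 33.8667, 'joint_positions': array([-5.17365522e-01, -4.56883269e-01,  1.95065855e+00,  2.06339044e-05,
        1.64821818e+00, -4.53508335e-01]), 'qvel': array([-0.00105308, -0.0045219 ,  0.00304214, -0.00170844,  0.00080205,
       -0.00013698]), 'effort': array([ 1.67845987e-02, -1.86297655e+01, -3.81339276e+01,  6.63728370e-04,
       -4.38874922e-04,  1.69643895e-04]), 'tcp_pos': array([ 0.40802867, -0.14681704,  0.30967737]), 'tcp_rot': array([-3.14124137e+00, -1.94095684e-04,  1.50694070e+00]), 'contact_force': array([0.53691416, 1.61622888, 0.76620648]), 'moment': array([-0.01485647, -0.05262751,  0.00450436]), 'grasp_force': 0.0, 'gripper_width': 0.9971531043906501}
```

View pics/side9.png

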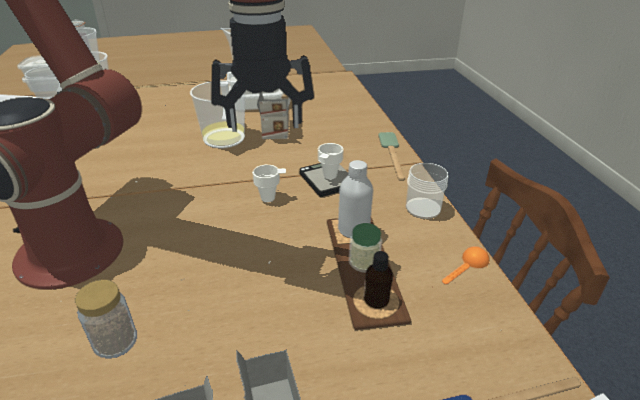

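View pics/top9.png

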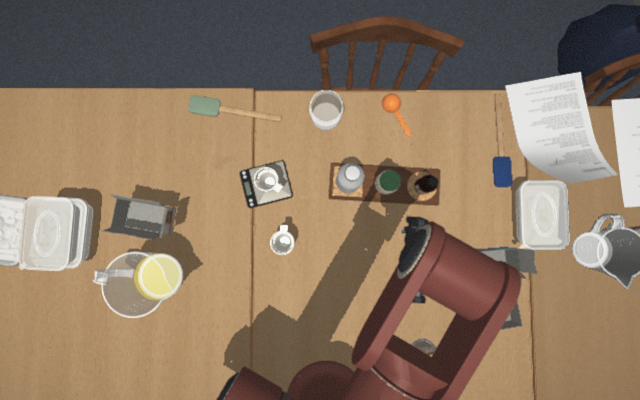

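Both views show everything upright on its place: cup on the plate (267,180), low cup unmoved (282,240), metal bottle (350,178), jar (388,182) and amber (425,184). The robot touches nothing.

```bash
python3 -c "
from plant import finish_job; print(finish_job())"
```

```text
the job is handed in; nothing more can be done
None
```

The job is handed in, but no verdict came back: the top cup was turned about 60° before lifting and now stands on the steel plate, the amber and metal bottles stand on the round and square mats, and the jar is on the board's centre, each within about 2–3 mm by the cameras, with the lower cup unmoved and the gripper clear.

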